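# Pin the mosaic sample and show it to the camera

## Task

While the blue mosaic sample panel stands in its stand, take the orange-headed hanging pin from its block and let it down through the eye in that panel's steel tab until its head rests on the tab, and let go of it. Then lift the blue panel, pin and all, out of the stand and hold it still in the air in front of the inspection camera: upright, its mosaic side squarely facing the lens, the middle of the mosaic in line with and level with the lens, 150 mm from it. Finish while holding it there; leave the red panel, the cup and the spreader where they are and do not touch the camera.

Things in the scene. Friction and masses are not known exactly. Their poses are not given: they have to be found in the camera images.
- blue_panel: Loose upright board, 0.25 to 0.5 kg, 16 mm thick (x), 110 wide (y), 110 high (z): blue and white mosaic on its +x face, grey back, blue tiles along the top edge. Origin: middle of its lower edge. A steel tab 32 wide, 5 thick sticks out 48 mm at its +y end, its top 30 mm below the board's top. It stands (may lean 5 degrees) in its stand's slot, lower edge 8 mm above the table; lifts straight out.
- blue_panel_eye (a point): Centre of the eye in the blue panel's tab, at the tab's top surface: 83 mm along +y from the panel's middle, 28 mm beyond the board's end, 80 mm above its lower edge. Through hole 14 mm across, vertical; clear below. Axes as the panel's.
- blue_panel_face (a point): Middle of the blue panel's mosaic face: 8 mm along +x, 55 mm above the panel's origin. Axes as the panel's; +x points out of the mosaic.
- blue_panel_sight (a point): Not a visible thing: the point 150 mm straight out (+x) from the middle of the blue panel's mosaic face, where the lens should be when the panel is presented. Axes as the panel's.
- stand_blue: Fixed wooden stand 80 x 124 x 38 mm (x, y, z) in which the blue panel stands, in a slot along y 19 mm wide and 30 mm deep. Origin: middle of its underside; the panel starts parallel to its axes.
- pin: Loose upright steel pin, about 50 g: shank 10 mm in diameter, 40 mm long with a 5 mm tapered tip, under a round orange head 20 mm in diameter, 28 mm tall. Origin: tip of the shank; z up along the pin. It stands in a 15 mm hole of its block, tip 6 mm above the table, underside of the head level with the block's top (46 mm), the whole head above the block.
- pin_collar (a point): On the pin's axis at the underside of its head, 40 mm above the tip. Rests on the tab at the eye's centre when the pin is home.
- pin_block: Fixed dark wooden block 64 x 64 x 46 mm that holds the pin in its middle hole. Origin: middle of its underside.
- camera_stand: Fixed stand of the inspection camera: round base 100 mm across, 14 mm high, column 14 mm thick, 304 mm tall. Origin: middle of its underside. The camera looks along the stand's -x. It starts at any height with the lens 190 to 250 mm above the table, and stays there.
- lens (a point): Centre of the camera lens's front, 85 mm forward of the column. Axes as the camera stand's: the camera looks level along -x. The panel's +x is to run along this +x (same direction) when presented, with the middle of the mosaic at x = -150 mm, y = 0, z = 0 in this frame.
- camera_head: The inspection camera: grey box 60 mm wide, 46 mm high, reaching 61 mm forward of the column, then a black lens barrel of 36 mm diameter to 85 mm; red clamp lever. Origin: on the column's axis at the lens's height. Axes as the camera stand's.
- red_panel: Bystander: a like sample panel with terracotta and yellow mosaic and red tiles along the top edge, same size and tab, in its own like stand. Origin and axes as for the blue panel.
- tile_cup: Bystander: white plastic cup, 72 mm across the rim and 70 mm tall. Origin: middle of its underside.
- spreader: Bystander: spreader with a blue handle, 200 mm long, lying on the table. It lies along its x, handle to -x.

How it is judged:
By the outcome, as a careful person would: the job done as asked, in the order asked, and still so for the second after the job is handed in, while the arm keeps its last pose, push and grip.
It also fails if it takes over 70 s, if anything falls off the work surface, if the arm or the gripper's body presses on something with over 40 N, if the wrist force passes 120 N, or if a joint passes its speed limit or range.

## Robot

A 6-joint arm with a two-finger parallel gripper is mounted at the origin on the work surface. World frame = base frame: x ahead of the robot, y to its left, z up, the work surface at z = 0. Lengths are in m, angles in degrees, forces in N, time in s.
With the tool pointing down it reaches from about 0.25 to 0.725 m from the base axis. Payload 9.7 kg.
Tool frame: the origin (TCP) lies at the very end of the fingers, on their centre line; the grasp point (between the pads) lies 19 mm behind it (bot.grip_point_offset is the distance from the TCP to the grasp point, in m); y points along the fingers, x is the direction in which the jaws open and shut, and the axes are right-handed (so a half turn about y gives the same grasp; the last joint's range is limited). The gripper opens to 85 mm and grips with 20 to 120 N. Pads are 22 mm wide; open, the fingers measure 114 mm over their backs; the gripper's body (76 mm by 85 mm) begins 54 mm behind the grasp point. The pads swing forward as they close: fully open they stand 13 mm farther back than shut.
Start: joints at [0, 4.979, 10.078, 95.1, 0, 90], TCP at [0.55, -0, 0.202] pointing down, gripper open.
Joint ranges: [-179.16, 179.16], [-48.56, 103.87], [-65.8, 70.77], [-126.05, 130.52], [-82.76, 87.17], [-180, 180]. Speed limits (degrees/s): [127.2, 127.2, 147.25, 180, 180, 180].

## Interface

Orientations are given as [roll, pitch, yaw] about the fixed x, y, z axes, in that order (R = Rz(yaw) Ry(pitch) Rx(roll)).
In Python, from workcell import bot gives the robot as it stands.
- The arm moves only by the shell command python3 -m inch 'ROWS' [FORCE]. ROWS is JSON, a list of rows, each a list of 3 entries, a list of its own where there are three numbers: the shift along the tool's x, y, z in mm, then the turn, a rotation vector about the tool's x, y, z in rad, then the finger opening in mm, from 0 to 85.4. In form: [[[x, y, z], [ax, ay, az], grip], ...]. A call has 1 to 20 rows; each row is the pose to reach, as a shift and turn from the pose measured when the call began, along the tool's axes at that moment; what a row does not reach only later rows make up. A row lasts 1/10 s, in which the tool goes at most 50 mm and 8.59 degrees, less where a joint would pass 70% of its speed; a pose out of reach is approached as far as the arm can. A call with a gripper value outside its range is refused whole. The fingers move at their own pace and stop on an object; FORCE is the grip in N (left out, the last holds). Time passes only in rows, so rows that repeat a pose let the fingers close. It gives the time, the measured TCP pose, the force and the opening at its end, in the units of the state.
- bot.get_obs(): the state, without advancing time (a new reading comes with each control period).
- bot.camera(name): name is "scene" or "side" or "wrist"; returns a dict with "frame" (480x640x3 uint8, red, green, blue), "mtx" (3x3 intrinsics, pixels), "origin" and "orientation" of the camera in the world. Camera axes: x right, y down, z forward; pixel columns grow to the right and rows downward; lengths in m; the calibration is good to about 2 mm. A picture is of the moment at which its call begins. There is no depth.
- bot.job_done(): hands the job in, once; it reports no verdict.
Trained networks look in a picture, given as the dict that the camera call returned (one of the last four; its "shot" number tells which), for a name from the list of things; names that differ only in an ending like _2 or _b are one class to them, and where a whole thing is asked for, a point or a joint stands for the part that bears it (a point fixed in the world has none). Each returns a list of dicts, best first, with "confidence" (0 to 1); they miss things now and then, are a little off and sometimes report something else, mostly with a low value. They report only what shows in the picture. A call takes as long as a camera call.
- bot.search_frame(picture, name): "box" ([left, top, right, bottom] in pixels, round what is visible of it).
- bot.cut_out(picture, name): "region" (480x640 bool, what is visible of it) and "box" ([left, top, right, bottom] in pixels, round what is visible of it).
The state is a dict: "time": time; "q": joint angles; "qd": joint speeds; "joint_efforts": joint torques, N m; "ee_pos": TCP position; "tcp_rot": TCP orientation; "wrist_force": force on the tool from outside, world axes, zero at the start; "torque": the same for the moment, N m; "opening": finger opening in m.
Only numpy, scipy, OpenCV 4.12 (cv2) and the standard library are available. Lean on these libraries where they do the work, as an engineer would, in place of code of your own. Each camera call takes 0.05 s, during which the arm holds its last target. There are 200 camera calls.

## Working session

There is one attempt and no reset: what is moved stays moved. The work goes in short steps, Python scripts to look and compute and a shell command to move; the robot and the scene stay as the last step left them, time stands still between calls to the robot, and variables do not carry over. Pictures are saved under pics/ and viewed, about 8 in all and at most 12, crops included, and the job is handed in when it is done.

```bash
mkdir -p pics; ls
python3 - <<'E'
from workcell import bot
import cv2
o=bot.get_obs();print(o)
ims=[]
for n in ["scene","side"]:
    c=bot.camera(n);print(n,c["mtx"].tolist() if hasattr(c["mtx"],'tolist') else c["mtx"],c["origin"],c["orientation"])
    cv2.imwrite(f"pics/{n}0.png",c["frame"][:,:,::-1])
    for k in ["blue_panel","pin","pin_block","camera_head","camera_stand","red_panel","tile_cup","spreader","stand_blue"]:
        r=bot.search_frame(c,k)
        print(k,[(x["box"],x["confidence"]) for x in r[:2]])
c=bot.camera("wrist");print(c["mtx"],c["origin"],c["orientation"])
E
```

```text
pics
{'time': 0.0, 'q': array([ 1.75260676e-04,  5.01167223e+00,  1.00342709e+01,  9.50986191e+01,
       -9.05881945e-04,  8.99991426e+01]), 'qd': array([-0.0595294 , -0.00925669, -0.01884122, -0.05414226, -0.05091295,
       -0.09988193]), 'joint_efforts': array([ 7.68234549e-04, -5.20392072e+01,  4.64802504e+01,  1.63646933e-02,
        2.23589603e-05, -6.77332673e-05]), 'ee_pos': array([ 5.49738338e-01, -3.28769735e-06,  2.01275956e-01]), 'tcp_rot': array([-9.00009047e+01,  7.60204618e-02,  1.03266250e-03]), 'wrist_force': array([ 0.53290746, -0.06240112, -0.58892144]), 'torque': array([ 0.02285157,  0.01853536, -0.03646021]), 'opening': 0.08543450127303663}
scene [[542.1556569060488, 0.0, 311.65202498511974], [0.0, 542.1556569060488, 226.5740529974294], [0.0, 0.0, 1.0]] [ 1.48554915 -0.24936477  1.04403132] [-134.77864228    0.53916792   73.71137265]
blue_panel [([249.3, 207.5, 313.0, 236.7], 0.73)]
pin [([338.8, 199.6, 352.2, 207.2], 0.47)]
pin_block [([328.5, 196.0, 361.1, 227.4], 0.77)]
camera_head [([454.5, 174.1, 504.3, 206.8], 0.93), ([251.9, 223.4, 300.4, 253.1], 0.59)]
c
[... 463 characters left out ...]
4.0, 377.0, 282.9], 0.88), ([268.0, 192.4, 292.2, 229.4], 0.19)]
pin [([377.1, 309.6, 393.1, 325.0], 0.61)]
pin_block [([358.7, 311.0, 406.0, 356.5], 0.85), ([183.4, 308.2, 261.3, 475.1], 0.22)]
camera_head [([182.6, 309.5, 263.6, 376.2], 0.72), ([345.4, 209.5, 376.4, 282.3], 0.6)]
camera_stand [([184.4, 309.3, 264.6, 476.8], 0.7)]
red_panel [([346.5, 171.6, 364.4, 217.7], 0.87)]
tile_cup []
spreader [([229.6, 262.7, 260.8, 318.0], 0.7)]
stand_blue [([339.0, 240.2, 388.1, 288.1], 0.86)]
[[334.63040166   0.         319.70379678]
 [  0.         334.63040166 237.29518765]
 [  0.           0.           1.        ]] [0.55043736 0.07813808 0.37458752] [1.62208062e+02 2.11610427e-02 2.83355438e-02]
```

View both.

Run:
```python
import cv2
a=cv2.imread("pics/scene0.png")[140:350,120:520]; b=cv2.imread("pics/side0.png")[150:480,150:420]
cv2.imwrite("pics/a.png",cv2.resize(a,None,fx=2,fy=2,interpolation=cv2.INTER_CUBIC));cv2.imwrite("pics/b.png",cv2.resize(b,None,fx=1.8,fy=1.8,interpolation=cv2.INTER_CUBIC))
```

```text
(no output)
```

View pics/a.png

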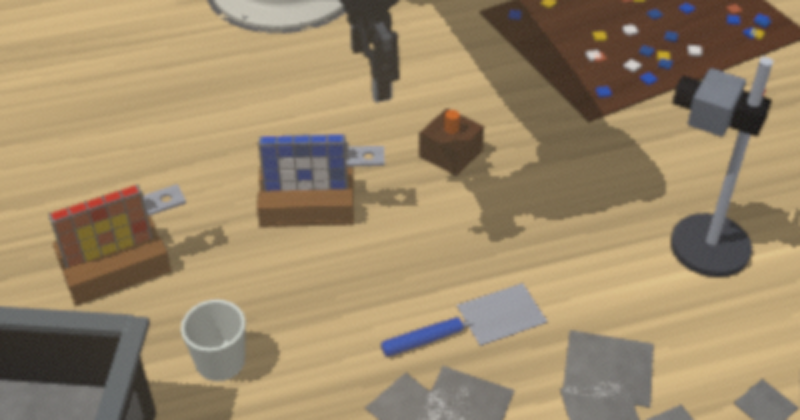

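View pics/b.png

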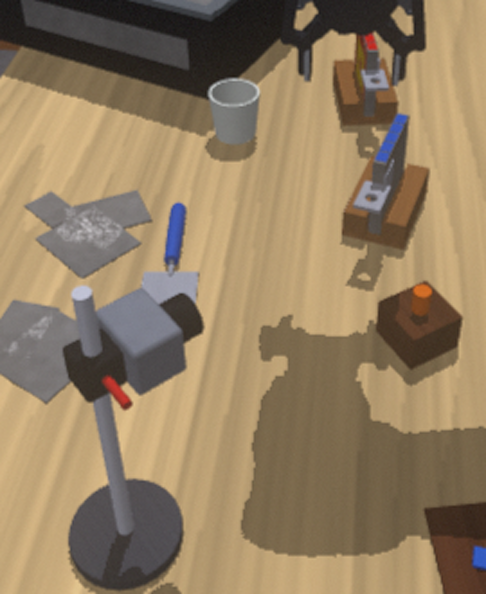

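```bash
cat > h.py <<'E'
import numpy as np
from scipy.spatial.transform import Rotation as Ro
from scipy.optimize import least_squares
def rot(rpy): return Ro.from_euler('xyz',rpy,degrees=True)
def ray(c,p):
    d=rot(c["orientation"]).apply(np.linalg.solve(np.array(c["mtx"]),[p[0],p[1],1.])); return np.array(c["origin"]),d/np.linalg.norm(d)
def proj(c,P):
    v=rot(c["orientation"]).inv().apply(np.atleast_2d(P)-np.array(c["origin"])); q=v@np.array(c["mtx"]).T; return q[:,:2]/q[:,2:]
def tri(obs):
    A=np.zeros((3,3));b=np.zeros(3);
    for c,p in obs:
        o,d=ray(c,p);M=np.eye(3)-np.outer(d,d);A+=M;b+=M@o
    x=np.linalg.solve(A,b); return x,[np.round(proj(c,x)[0]-p,1).tolist() for c,p in obs]
def atz(c,p,z):
    o,d=ray(c,p);return o+d*(z-o[2])/d[2]
E
cat > cams.py <<'E'
S=dict(mtx=[[542.15566,0,311.652],[0,542.15566,226.574],[0,0,1]],origin=[1.48554915,-.24936477,1.04403132],orientation=[-134.77864228,.53916792,73.71137265])
D=dict(mtx=[[508.3586,0,315.197],[0,508.3586,238.201],[0,0,1]],origin=[.53627012,.83090741,.75993599],orientation=[-126.69855802,-.47362604,-175.00759412])
E
python3 - <<'E'
from h import *; from cams import *
A=lambda x,y:(x/2+120-.25,y/2+140-.25)
B=lambda x,y:(x/1.8+150-.25,y/1.8+150-.25)
for n,a,b in [("pintop",A(453,113),B(423,291)),("eye",A(369,156),B(373,198)),("base",A(712,243),B(126,533)),("coltop",A(766,61),B(83,294)),("lens",A(678,92),B(190,318)),
 ("pan+y top front",A(347,136),B(395,167))]:
    x,r=tri([(S,a),(D,b)]);print(n,x.round(4),r)
for n,p in [("pan top +y",A(347,134)),("pan top -y",A(260,135))]: print(n,atz(S,p,.118))
for n,p in [("r top +y",A(142,187)),("r top -y",A(52,211))]: print(n,atz(S,p,.118))
print("cup",atz(S,A(214,322),.07))
E
```

```text
pintop [0.4609 0.1362 0.0765] [[-0.4, -0.5], [-0.7, 0.6]]
eye [0.5178 0.0023 0.0877] [[-0.8, -1.0], [-1.1, 1.0]]
base [0.7218 0.3955 0.0106] [[-0.6, -0.3], [-0.9, 0.6]]
coltop [0.7211 0.394  0.305 ] [[-0.6, -0.4], [-1.0, 0.7]]
lens [0.6614 0.3363 0.2267] [[-0.4, -0.3], [-0.7, 0.5]]
pan+y top front [ 0.4963 -0.022   0.1134] [[-1.5, -2.0], [-2.2, 2.1]]
pan top +y [ 0.50583504 -0.02046171  0.118     ]
pan top -y [ 0.47580231 -0.1258744   0.118     ]
r top +y [ 0.52505202 -0.28039517  0.118     ]
r top -y [ 0.53414686 -0.38714592  0.118     ]
cup [ 0.71254102 -0.23169255  0.07      ]
```

Run:
```python
from workcell import bot
import cv2,json
from h import *
c=bot.camera("wrist");cv2.imwrite("pics/w1.png",c["frame"][:,:,::-1])
json.dump({k:np.array(c[k]).tolist() for k in("mtx","origin","orientation")},open("w1.json","w"))
print(proj(c,[[.518,.002,.088],[.461,.136,.074],[.50,-.02,.118],[.476,-.126,.118]]))
cv2.imwrite("pics/w1z.png",cv2.resize(c["frame"][:,:,::-1],(800,600),interpolation=cv2.INTER_CUBIC))
```

```text
[[283.1293335  220.24231499]
 [208.43265816  54.12925735]
 [258.23252116 255.60843406]
 [238.48285709 363.77851792]]
```

View pics/w1z.png

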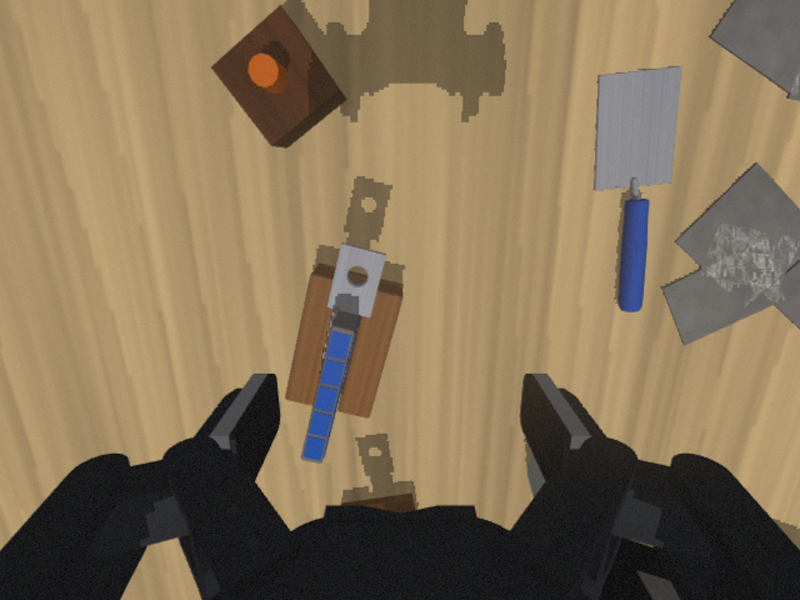

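Run:
```python
from h import *; from cams import *; import json
W=json.load(open("w1.json"))
f=lambda x,y:(x/1.25-.1,y/1.25-.1)
for n,p,z in [("pin",f(264,69.5),.074),("eye",f(357,276),.088),("t+",f(341.5,330),.118),("t-",f(312.5,460),.118),("st1",f(317,264),.038),("st2",f(402,291),.038),("st3",f(370,417),.038),("st4",f(286,399),.038)]:
    print(n,atz(W,p,z).round(4))
a=atz(W,f(341.5,330),.118);b=atz(W,f(312.5,460),.118);d=a-b;print(np.linalg.norm(d),np.degrees(np.arctan2(-d[0],d[1])),(a+b)/2)
```

```text
pin [0.463 0.135 0.074]
eye [0.5201 0.0016 0.088 ]
t+ [ 0.5119 -0.0273  0.118 ]
t- [ 0.4862 -0.1305  0.118 ]
st1 [ 0.4821 -0.0016  0.038 ]
st2 [ 0.5523 -0.0248  0.038 ]
st3 [ 0.5227 -0.1475  0.038 ]
st4 [ 0.4461 -0.1284  0.038 ]
0.1063616623335113 -13.983551911622877 [ 0.49902929 -0.07892241  0.118     ]
```

```bash
python3 -m inch '[[[-22,10,34],[0,0.065,0],60],[[-44,25,68],[0,0.13,0],60],[[-66,38,101],[0,0.195,0],60],[[-87,51,135],[0,0.262,0],60],[[-87,51,135],[0,0.262,0],60],[[-87,51,135],[0,0.262,0],60]]' 40
python3 - <<'E'
from workcell import bot
import cv2,json
from h import *
o=bot.get_obs();print(o["ee_pos"],o["tcp_rot"],o["wrist_force"])
c=bot.camera("wrist")
json.dump({k:np.array(c[k]).tolist() for k in("mtx","origin","orientation")},open("w2.json","w"))
r=bot.cut_out(c,"pin")
for x in r[:2]: print(x["box"],x["confidence"])
im=c["frame"][:,:,::-1].copy();cv2.imwrite("pics/w2.png",im)
h=cv2.cvtColor(im,cv2.COLOR_BGR2HSV);m=cv2.inRange(h,(5,170,150),(16,255,255))
ys,xs=np.nonzero(m);print(len(xs),xs.mean(),ys.mean(),xs.min(),xs.max(),ys.min(),ys.max())
p=proj(c,[[.463,.135,.074],o["ee_pos"]]);print(p)
u,v=p[0].astype(int);cv2.imwrite("pics/w2z.png",cv2.resize(im[max(v-110,0):v+110,max(u-140,0):u+140],None,fx=2.8,fy=2.7,interpolation=cv2.INTER_CUBIC));print(u,v)
E
```

```text
time: 1.7
ee_pos: [0.4626, 0.1356, 0.1511]
tcp_rot: [-90.0, -0.0, -14.9]
wrist_force: [-0.6, -0.5, -0.1]
opening: 0.0601
[0.4626212  0.13559621 0.15106808] [-9.00022373e+01 -1.31817428e-02 -1.48694949e+01] [-0.63830528 -0.54378738 -0.08828998]
[310.4, 216.2, 330.2, 246.3] 0.83
448 319.53794642857144 236.14285714285714 308 331 225 247
[[319.81413368 235.56931215]
 [318.95372549 275.96067035]]
319 235
```

View pics/w2z.png

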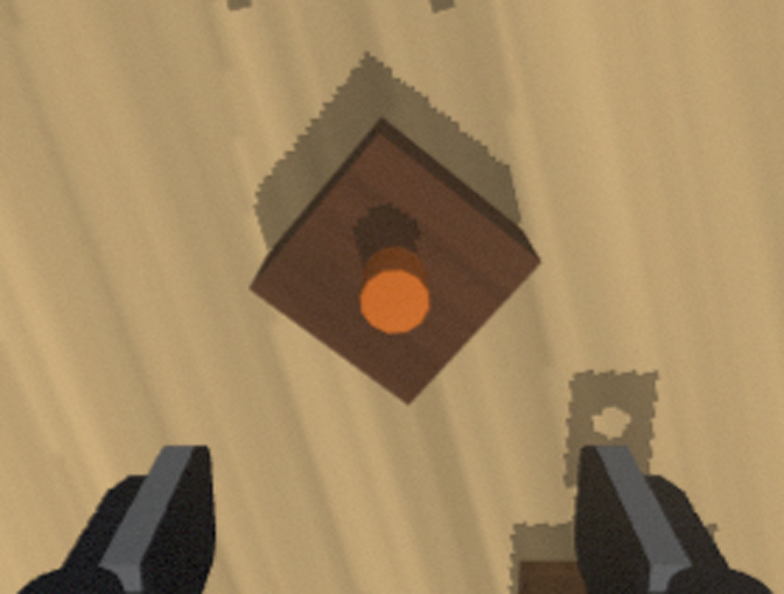

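```bash
python3 -m inch '[[[0,30,0],[0,0,0],50],[[0,60,0],[0,0,0],50],[[0,85,0],[0,0,0],50],[[0,100,0],[0,0,0],50],[[0,100,0],[0,0,0],50],[[0,100,0],[0,0,0],10],[[0,100,0],[0,0,0],10],[[0,100,0],[0,0,0],10],[[0,100,0],[0,0,0],10],[[0,100,0],[0,0,0],10],[[0,100,0],[0,0,0],10],[[0,100,0],[0,0,0],10]]' 40
```

```text
time: 3.0
ee_pos: [0.4636, 0.1347, 0.0515]
tcp_rot: [-90.0, -0.0, -15.0]
wrist_force: [-0.2, 0.3, 0.1]
opening: 0.01
```

Run:
```python
from workcell import bot
import cv2
from h import *
print(bot.get_obs()["opening"])
c=bot.camera("wrist");im=c["frame"][:,:,::-1].copy()
d=bot.camera("side")["frame"][:,:,::-1].copy()
a=cv2.resize(im[150:350,220:420],(400,400));b=cv2.resize(d[260:360,335:435],(400,400),interpolation=cv2.INTER_CUBIC)
cv2.imwrite("pics/w3z.png",np.hstack([a,b]))
```

```text
0.009999512668532877
```

View pics/w3z.png

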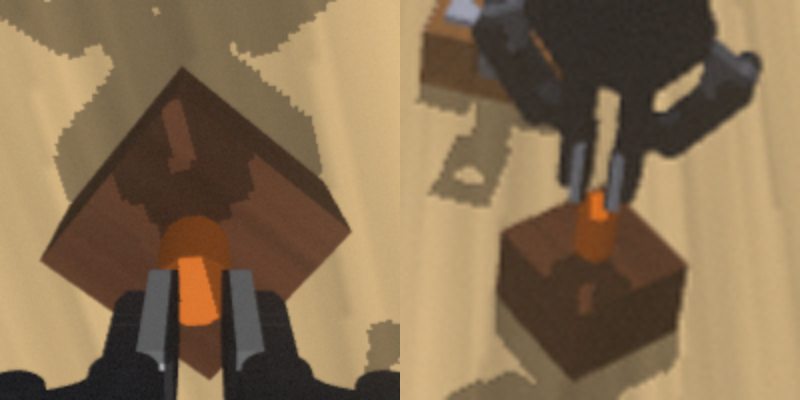

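Run:
```python
from workcell import bot
from h import *
from cams import *
print(bot.grip_point_offset)
o=bot.get_obs();c=bot.camera("wrist");T=rot(o["tcp_rot"])
for h in (0,-10,-20,-30):
  for z in (0,11):
    P=[o["ee_pos"]+T.apply([s*.005,h/1e3,z/1e3]) for s in(-1,1)]
    print(h,z,proj(c,P).round(1).tolist(),proj(D,P).round(1).tolist())
print(c["origin"],c["orientation"])
```

```text
0.0187
0 0 [[310.1, 275.9], [327.8, 275.9]] [[384.0, 321.4], [378.9, 320.0]]
0 11 [[309.9, 257.7], [328.0, 257.7]] [[382.6, 325.3], [377.5, 324.0]]
-10 0 [[309.6, 283.7], [328.3, 283.7]] [[384.5, 317.7], [379.4, 316.3]]
-10 11 [[309.4, 264.6], [328.4, 264.6]] [[383.1, 321.6], [378.0, 320.3]]
-20 0 [[309.0, 292.4], [328.8, 292.4]] [[385.0, 313.9], [379.8, 312.6]]
-20 11 [[308.8, 272.4], [328.9, 272.4]] [[383.6, 317.9], [378.4, 316.5]]
-30 0 [[308.3, 302.1], [329.3, 302.1]] [[385.5, 310.1], [380.3, 308.8]]
-30 11 [[308.1, 281.0], [329.5, 281.0]] [[384.1, 314.1], [378.8, 312.7]]
[0.48406869 0.21014557 0.22404242] [ 1.62215928e+02 -3.61432933e-02 -1.49636924e+01]
```

```bash
python3 -m inch '[[[0,0,0],[0,0,0],45],[[0,0,0],[0,0,0],45],[[0,0,0],[0,0,0],45],[[0,0,0],[0,0,0],45],[[0,10,0],[0,0,0],45],[[0,16,0],[0,0,0],45],[[0,20,0],[0,0,0],45],[[0,20,0],[0,0,0],45]]' 40
python3 - <<'E'
from workcell import bot
import cv2
from h import *
c=bot.camera("wrist");im=c["frame"][:,:,::-1].copy()
d=bot.camera("side")["frame"][:,:,::-1].copy()
a=cv2.resize(im[150:350,220:420],(400,400));b=cv2.resize(d[260:360,335:435],(400,400),interpolation=cv2.INTER_CUBIC)
cv2.imwrite("pics/w4z.png",np.hstack([a,b]))
E
```

```text
time: 3.95
ee_pos: [0.463, 0.1345, 0.0304]
tcp_rot: [-90.0, 0.0, -15.0]
wrist_force: [0.6, 0.1, 0.6]
opening: 0.045
```

View pics/w4z.png

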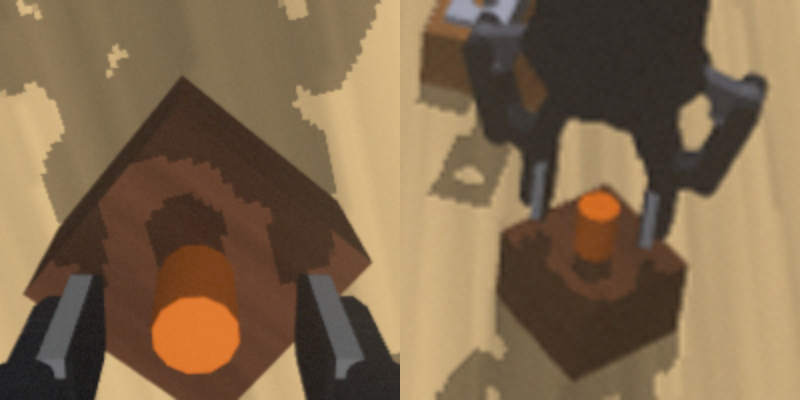

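```bash
python3 -m inch '[[[0,0,0],[0,0,0],10],[[0,0,0],[0,0,0],10],[[0,0,0],[0,0,0],10],[[0,0,0],[0,0,0],10],[[0,0,0],[0,0,0],10],[[0,0,0],[0,0,0],10],[[0,0,0],[0,0,0],10]]' 40
```

```text
time: 4.75
ee_pos: [0.4637, 0.1347, 0.0317]
tcp_rot: [-90.0, -0.1, -15.0]
wrist_force: [-1.8, 0.2, 5.9]
opening: 0.0185
```

```bash
python3 -m inch '[[[0,-10,0],[0,0,0],10],[[0,-30,0],[0,0,0],10],[[0,-60,0],[0,0,0],10],[[0,-90,0],[0,0,0],10],[[0,-115,0],[0,0,0],10],[[0,-130,0],[0,0,0],10],[[0,-130,0],[0,0,0],10],[[0,-130,0],[0,0,0],10]]' 40
python3 - <<'E'
from workcell import bot
import cv2,json
from h import *
from cams import *
o=bot.get_obs();T=rot(o["tcp_rot"]);print(o["ee_pos"],o["tcp_rot"])
c=bot.camera("wrist");im=c["frame"][:,:,::-1].copy()
d=bot.camera("side")["frame"][:,:,::-1].copy();s=bot.camera("scene")["frame"][:,:,::-1].copy()
P=o["ee_pos"];u,v=proj(D,P)[0].astype(int);k,l=proj(S,P)[0].astype(int);print(u,v,k,l)
a=cv2.resize(im[190:390,220:420],(360,440));R=lambda q,x,y:cv2.resize(q[y-60:y+40,x-25:x+25],(220,440),interpolation=cv2.INTER_CUBIC)
cv2.imwrite("pics/w5z.png",np.hstack([a,R(d,u,v),R(s,k,l)]))
for h in (28,44,64): print(h,proj(c,P+T.apply([0,-h/1e3,0])),proj(D,P+T.apply([0,-h/1e3,0])))
E
```

```text
time: 5.55
ee_pos: [0.4636, 0.1347, 0.1613]
tcp_rot: [-90.0, -0.0, -15.0]
wrist_force: [-0.2, -0.6, -1.3]
opening: 0.0181
[0.4635619  0.13467262 0.16128812] [-8.99841266e+01 -4.87578151e-02 -1.49950776e+01]
386 277 346 171
28 [[318.84398669 300.04382309]] [[388.27216492 265.36013884]]
44 [[318.750926   317.75291128]] [[389.14770341 258.27022793]]
64 [[318.60328666 345.84810258]] [[390.26915274 249.18898715]]
```

View pics/w5z.png

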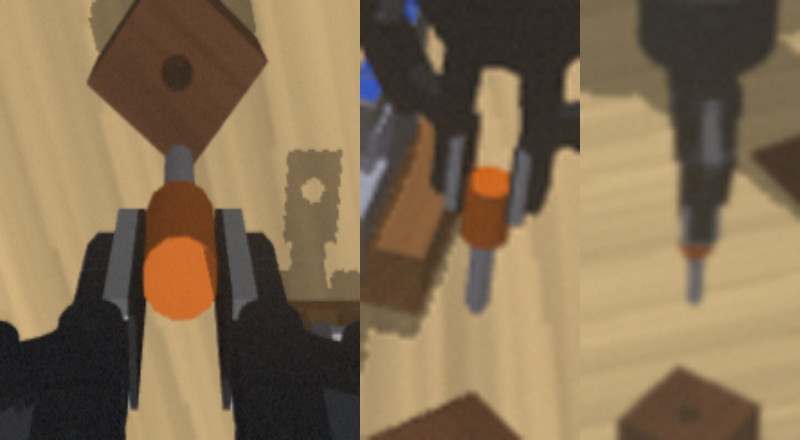

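```bash
python3 -m inch '[[[20,0,-25],[0,0,0],10],[[45,0,-57],[0,0,0],10],[[70,0,-90],[0,0,0],10],[[89,0,-114],[0,0,0],10],[[89,0,-114],[0,0,0],10],[[89,12,-114],[0,0,0],10],[[89,22,-114],[0,0,0],10],[[89,22,-114],[0,0,0],10],[[89,22,-114],[0,0,0],10]]' 40
python3 - <<'E'
from workcell import bot
import cv2,json
from h import *
from cams import *
o=bot.get_obs();T=rot(o["tcp_rot"]);P=o["ee_pos"];print(P)
c=bot.camera("wrist");im=c["frame"][:,:,::-1].copy();cv2.imwrite("pics/w6.png",im)
json.dump({k:np.array(c[k]).tolist() for k in("mtx","origin","orientation")},open("w6.json","w"))
d=bot.camera("side")["frame"][:,:,::-1].copy();cv2.imwrite("pics/d6.png",d)
e=np.array([.5202,.0012,.088]);print(proj(c,e),proj(c,P+T.apply([0,.0257,0])),proj(D,e),proj(D,P+T.apply([0,.0257,0])))
u,v=proj(c,e)[0].astype(int);U,V=proj(D,e)[0].astype(int);print(u,v,U,V)
cv2.imwrite("pics/w6z.png",np.hstack([cv2.resize(im[v-60:v+60,u-50:u+50],(400,480),interpolation=cv2.INTER_CUBIC),cv2.resize(d[V-45:V+35,U-33:U+33],(396,480),interpolation=cv2.INTER_CUBIC)]))
E
```

```text
time: 6.6
ee_pos: [0.5189, 0.0021, 0.138]
tcp_rot: [-90.0, 0.1, -14.9]
wrist_force: [0.7, -0.5, -0.4]
opening: 0.0179
[0.51894941 0.00214446 0.13796584]
[[321.30123668 247.24453029]] [[319.06988493 259.17167375]] [[354.70398213 260.28212432]] [[355.96452461 251.47623545]]
321 247 354 260
```

View pics/w6z.png

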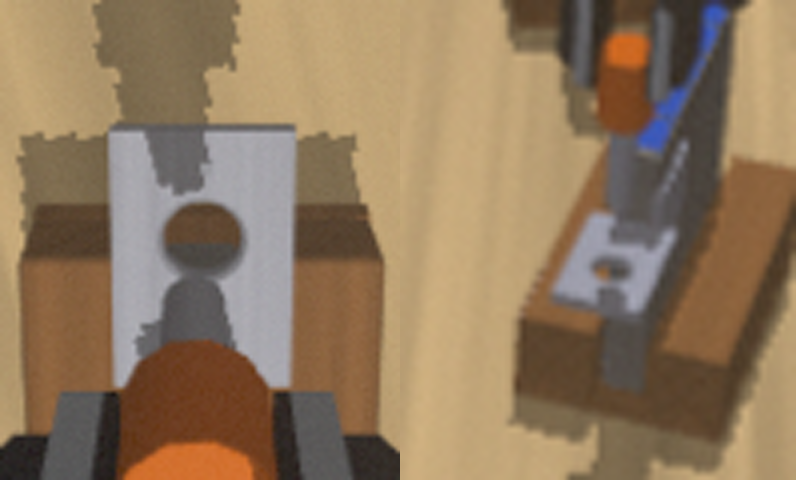

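```bash
python3 -m inch '[[[1.6,0,-0.5],[0,0,0],10],[[1.6,0,-0.5],[0,0,0],10],[[1.6,10,-0.5],[0,0,0],10],[[1.6,18,-0.5],[0,0,0],10],[[1.6,25,-0.5],[0,0,0],10],[[1.6,32,-0.5],[0,0,0],10],[[1.6,38,-0.5],[0,0,0],10],[[1.6,38,-0.5],[0,0,0],10]]' 40
```

```text
time: 7.5
ee_pos: [0.5204, 0.001, 0.0997]
tcp_rot: [-90.0, 0.1, -14.9]
wrist_force: [0.2, -0.5, -1.5]
opening: 0.0184
```

```bash
python3 -m inch '[[[0,8,0],[0,0,0],10],[[0,15,0],[0,0,0],10],[[0,21,0],[0,0,0],10],[[0,23,0],[0,0,0],10],[[0,23,0],[0,0,0],10]]' 40; python3 -m inch '[[[0,1,0],[0,0,0],10],[[0,2,0],[0,0,0],10],[[0,2,0],[0,0,0],10]]' 40
```

```text
time: 8.0
ee_pos: [0.5201, 0.001, 0.0763]
tcp_rot: [-90.1, 0.1, -14.9]
wrist_force: [-0.7, -0.5, 0.0]
opening: 0.0182
time: 8.3
ee_pos: [0.5202, 0.001, 0.0743]
tcp_rot: [-90.1, 0.1, -14.9]
wrist_force: [0.1, 0.6, -0.4]
opening: 0.0183
```

```bash
python3 -m inch '[[[0,1,0],[0,0,0],10],[[0,1,0],[0,0,0],10],[[0,1,0],[0,0,0],22],[[0,1,0],[0,0,0],28],[[0,1,0],[0,0,0],45],[[0,1,0],[0,0,0],45],[[0,1,0],[0,0,0],45],[[0,-10,0],[0,0,0],45],[[0,-40,0],[0,0,0],45],[[0,-75,0],[0,0,0],45],[[0,-90,0],[0,0,0],45],[[0,-90,0],[0,0,0],45]]' 40
python3 - <<'E'
from workcell import bot
import cv2,json
from h import *
from cams import *
o=bot.get_obs();T=rot(o["tcp_rot"]);P=o["ee_pos"];print(P)
c=bot.camera("wrist");im=c["frame"][:,:,::-1].copy();cv2.imwrite("pics/w7.png",im)
json.dump({k:np.array(c[k]).tolist() for k in("mtx","origin","orientation")},open("w7.json","w"))
d=bot.camera("side")["frame"][:,:,::-1].copy();cv2.imwrite("pics/d7.png",d)
print(proj(c,[.520,.001,.116]))
cv2.imwrite("pics/w7z.png",np.hstack([cv2.resize(im[150:400,200:440],(432,450),interpolation=cv2.INTER_CUBIC),cv2.resize(d[215:295,321:387],(366,450),interpolation=cv2.INTER_CUBIC)]))
E
```

```text
time: 9.5
ee_pos: [0.5216, 0.001, 0.1677]
tcp_rot: [-90.0, -0.1, -14.9]
wrist_force: [-1.0, 0.2, -0.3]
opening: 0.0451
[0.5216033  0.00104173 0.16766568]
[[316.75914309 246.33298424]]
```

View pics/w7z.png

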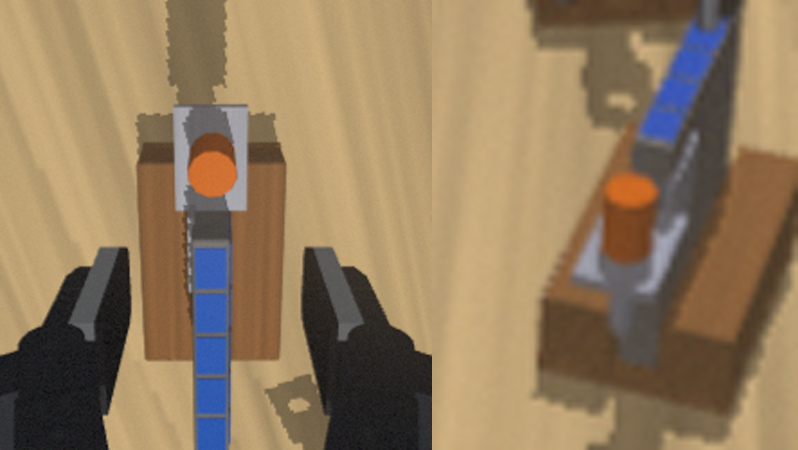

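```bash
python3 -m inch '[[[0,0,-25],[0,0,0],60],[[-0.9,0,-55],[0,0,0],60],[[-0.9,0,-80],[0,0,0],60],[[-0.9,0,-80],[0,0,0],60],[[-0.9,30,-80],[0,0,0],60],[[-0.9,60,-80],[0,0,0],60],[[-0.9,85,-80],[0,0,0],60],[[-0.9,100,-80],[0,0,0],60],[[-0.9,107,-80],[0,0,0],60],[[-0.9,107,-80],[0,0,0],60]]' 40
python3 -m inch '[[[0,0,0],[0,0,0],35],[[0,0,0],[0,0,0],30],[[0,0,0],[0,0,0],25],[[0,0,0],[0,0,0],20],[[0,0,0],[0,0,0],16],[[0,0,0],[0,0,0],8],[[0,0,0],[0,0,0],5],[[0,0,0],[0,0,0],5],[[0,0,0],[0,0,0],5],[[0,0,0],[0,0,0],5]]' 80
```

```text
time: 10.6
ee_pos: [0.4984, -0.0758, 0.0568]
tcp_rot: [-90.1, 0.2, -14.9]
wrist_force: [0.1, -0.1, -0.2]
opening: 0.0601
time: 11.6
ee_pos: [0.4989, -0.0759, 0.0573]
tcp_rot: [-90.1, 0.1, -14.9]
wrist_force: [1.4, -1.1, 6.0]
opening: 0.0144
```

```bash
python3 -m inch '[[[0,-3,0],[0,0,0],5],[[0,-8,0],[0,0,0],5],[[0,-16,0],[0,0,0],5],[[0,-26,0],[0,0,0],5],[[0,-38,0],[0,0,0],5],[[0,-52,0],[0,0,0],5],[[0,-70,0],[0,0,0],5],[[0,-90,0],[0,0,0],5],[[0,-110,0],[0,0,0],5],[[0,-130,0],[0,0,0],5],[[0,-145,0],[0,0,0],5],[[0,-155,0],[0,0,0],5],[[0,-160,0],[0,0,0],5],[[0,-160,0],[0,0,0],5]]' 80
```

```text
time: 13.0
ee_pos: [0.4994, -0.0759, 0.2179]
tcp_rot: [-90.0, 0.1, -14.9]
wrist_force: [-0.5, -0.2, -4.4]
opening: 0.015
```

```bash
python3 -m inch '[[[-1,0,10],[0,-0.03,0],5],[[-3,0,30],[0,-0.1,0],5],[[-6,0,55],[0,-0.18,0],5],[[-8,0,80],[0,-0.27,0],5],[[-11,0,107],[0,-0.36,0],5],[[-14,0,134],[0,-0.45,0],5],[[-16,0,161],[0,-0.54,0],5],[[-19,0,188],[0,-0.63,0],5],[[-22,0,215],[0,-0.72,0],5],[[-24,0,240],[0,-0.8,0],5],[[-27,0,265],[0,-0.88,0],5],[[-29,0,285],[0,-0.95,0],5],[[-30,0,298],[0,-1.0,0],5],[[-31,0,304],[0,-1.025,0],5],[[-31,0,306],[0,-1.03,0],5],[[-31,-3,306],[0,-1.03,0],5],[[-31,-3,306],[0,-1.03,0],5]]' 80
python3 - <<'E'
from workcell import bot
import cv2,json
from h import *
from cams import *
o=bot.get_obs();T=rot(o["tcp_rot"]);P=o["ee_pos"];print(P)
c=bot.camera("wrist");im=c["frame"][:,:,::-1].copy();cv2.imwrite("pics/w8.png",im)
json.dump({k:np.array(c[k]).tolist() for k in("mtx","origin","orientation")},open("w8.json","w"))
for n in("side","scene"): cv2.imwrite(f"pics/{n}8.png",bot.camera(n)["frame"][:,:,::-1])
print(proj(c,[[.664,.335,.226],[.724,.393,.304],[.724,.393,.014]]))
cv2.imwrite("pics/w8z.png",cv2.resize(im,(800,600)))
E
```

```text
time: 14.7
ee_pos: [0.5483, 0.2273, 0.2213]
tcp_rot: [-90.0, 0.0, 44.0]
wrist_force: [-0.1, -0.5, -5.1]
opening: 0.0149
[0.54830077 0.22729569 0.2212647 ]
[[ 606.21745113  284.27362413]
 [1054.13915209  388.80573844]
 [ 529.11906579  203.7313841 ]]
```

View pics/w8z.png

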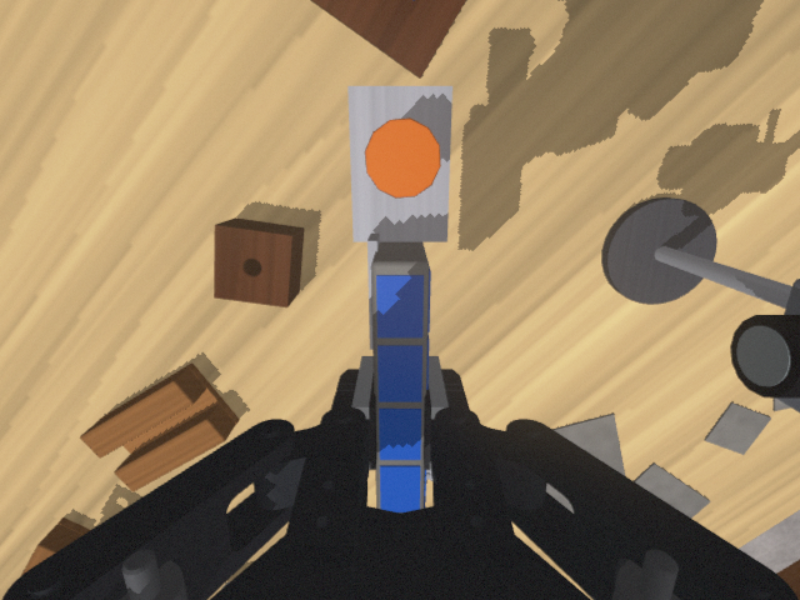

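Run:
```python
import cv2,json
from h import *
from cams import *
w=cv2.imread("pics/w8.png");d=cv2.imread("pics/side8.png");s=cv2.imread("pics/scene8.png")
Pn=np.array([.548,.227,.225]);L=np.array([.664,.335,.226])
print(proj(D,[Pn,L]),proj(S,[Pn,L]))
a=cv2.resize(w[170:350,285:360],(250,600),interpolation=cv2.INTER_CUBIC)
m=proj(S,[Pn,L]).mean(0).astype(int);n=proj(D,[Pn,L]).mean(0).astype(int);print(m,n)
b=cv2.resize(s[m[1]-50:m[1]+50,m[0]-92:m[0]+91],(549,300),interpolation=cv2.INTER_CUBIC)
e=cv2.resize(d[n[1]-75:n[1]+75,n[0]-137:n[0]+137],(549,300),interpolation=cv2.INTER_CUBIC)
cv2.imwrite("pics/m8.png",np.hstack([a,np.vstack([b,e])]))
```

```text
[[338.26802434 281.89502713]
 [253.02825213 326.47169818]] [[395.29414842 165.31444083]
 [458.31424071 186.47404171]]
[426 175] [295 304]
```

View pics/m8.png

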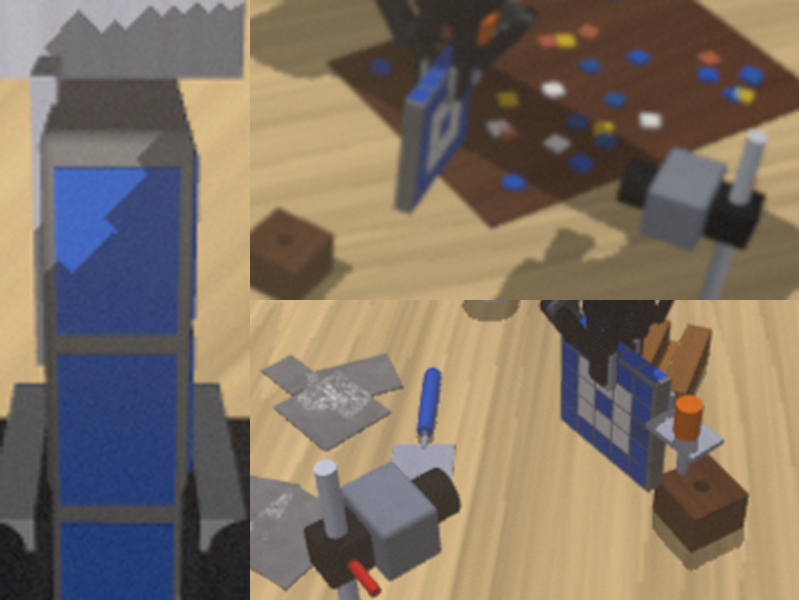

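Run:
```python
import json
from h import *
from cams import *
W=json.load(open("w8.json"))
A=lambda x,y:((x-250)/3+334,y/3+125); B=lambda x,y:((x-250)/2+158,(y-300)/2+229)
w=(609.4,284.6)
for sd in [(254.3,326.5),(257,324.5)]:
  for sc in [(458.5,186.2)]:
    print("all",tri([(S,sc),(D,sd),(W,w)])); print("DW",tri([(D,sd),(W,w)])); print("SW",tri([(S,sc),(W,w)]))
for z in(.222,.226,.23): print(atz(W,w,z))
print("base",atz(W,(528,200.2),.014))
# panel model
P=np.array([.5483,.2273,.2213]);T=rot([0,0,44.0])
O=P+T.apply([0,-.0032,-.0493])
C=[(sx,sy,z) for z in(0,.11) for sy in(-.055,.055) for sx in(.008,-.008)]
for q in C:
    X=O+T.apply(q);d=proj(D,X)[0];s=proj(S,X)[0]
    print(q,"side",((d-(158,229))*2+(250,300)).round(0),"scene",((s-(334,125))*3+(250,0)).round(0))
for y,z in((.083,.108),(.083,.08)):
    X=O+T.apply([0,y,z]);print("pin",proj(W,X),((proj(D,X)[0]-(158,229))*2+(250,300)).round(0))
# pins & panel top in wrist
for q in [(.008,.055,.11),(-.008,.055,.11),(.016,.099,.08),(-.016,.099,.08),(.016,.067,.08),(-.016,.067,.08)]: print(q,proj(W,O+T.apply(q))*1.25)
```

```text
all (array([0.66317255, 0.33556467, 0.22688033]), [[-0.1, -0.3], [-0.8, -0.1], [-1.8, -1.3]])
DW (array([0.66246827, 0.33575934, 0.22783686]), [[-0.4, -0.5], [-0.7, -1.5]])
SW (array([0.66419545, 0.33548425, 0.2270269 ]), [[0.1, -0.1], [-0.7, 0.1]])
all (array([0.66148798, 0.33462951, 0.2280842 ]), [[-0.7, -1.1], [-2.3, 0.9], [-3.2, -1.1]])
DW (array([0.65867681, 0.33470383, 0.2313524 ]), [[-0.5, -0.6], [-0.9, -1.9]])
SW (array([0.66419545, 0.33548425, 0.2270269 ]), [[0.1, -0.1], [-0.7, 0.1]])
[0.6695015  0.33736281 0.222     ]
[0.66543118 0.33611166 0.226     ]
[0.66136086 0.33486051 0.23      ]
base [0.71963845 0.39452711 0.014     ]
(0.008, -0.055, 0) side [556. 421.] scene [408. 216.]
(-0.008, -0.055, 0) side [571. 413.] scene [390. 209.]
(0.008, 0.055, 0) side [643. 495.] scene [461. 140.]
(-0.008, 0.055, 0) side [658. 486.] scene [444. 134.]
(0.008, -0.055, 0.11) side [556. 317.] scene [421. 107.]
(-0.008, -0.055, 0.11) side [572. 310.] scene [401. 101.]
(0.008, 0.055, 0.11) side [652. 389.] scene [477.  32.]
(-0.008, 0.055, 0.11) side [668. 380.] scene [458.  27.]
pin [[318.75971916 123.57809616]] [687. 407.]
pin [[319.0679189  124.87636754]] [684. 436.]
(0.008, 0.055, 0.11) [[427.6534136  262.43343195]]
(-0.008, 0.055, 0.11) [[369.17977582 262.35921605]]
(0.016, 0.099, 0.08) [[450.4983459  101.66437041]]
(-0.016, 0.099, 0.08) [[347.22164723 101.5881112 ]]
(0.016, 0.067, 0.08) [[446.84932659 206.8021883 ]]
(-0.016, 0.067, 0.08) [[350.80539362 206.6979337 ]]
```

```bash
python3 -m inch '[[[0,-10,0],[0,0,0],5],[[0,-30,0],[0,0,0],5],[[0,-55,0],[0,0,0],5],[[0,-80,0],[0,0,0],5],[[0,-95,0],[0,0,0],5],[[0,-100,0],[0,0,0],5],[[0,-100,0],[0,0,0],5],[[0,-100,0],[0,0,0],5]]' 80
python3 - <<'E'
from workcell import bot
import cv2,json
from h import *
from cams import *
c=bot.camera("wrist");im=c["frame"][:,:,::-1].copy();cv2.imwrite("pics/w9.png",im)
W=json.load(open("w8.json"))
json.dump({k:np.array(c[k]).tolist() for k in("mtx","origin","orientation")},open("w9.json","w"))
L=np.array([.664,.3355,.2265]);p=proj(c,[L])[0].round().astype(int);q=proj(W,[L])[0].round().astype(int);print(p,q)
w8=cv2.imread("pics/w8.png")
q0=(640-80,q[1]-40);p0=(p[0]-30,p[1]-30)
a=cv2.resize(w8[q0[1]:q0[1]+75,q0[0]:640],(400,375),interpolation=cv2.INTER_CUBIC)
b=cv2.resize(im[p0[1]:p0[1]+75,p0[0]:p0[0]+80],(400,375),interpolation=cv2.INTER_CUBIC)
d=cv2.imread("pics/side8.png");s=cv2.imread("pics/scene8.png")
e=cv2.resize(d[245:330,300:400],(264,225),interpolation=cv2.INTER_CUBIC);f=cv2.resize(s[125:205,375:420],(127,225),interpolation=cv2.INTER_CUBIC)
g=cv2.resize(d[300:360,220:300],(300,225),interpolation=cv2.INTER_CUBIC)
bot_=np.hstack([e,f,g]);bot_=cv2.copyMakeBorder(bot_,0,0,0,800-bot_.shape[1],cv2.BORDER_CONSTANT)
cv2.imwrite("pics/m9.png",np.vstack([np.hstack([a,b]),bot_]));print(q0,p0,bot_.shape)
r=bot.search_frame(c,"lens")+bot.search_frame(c,"camera_head")
print([(x["box"],x["confidence"]) for x in r])
# edge scans of side8: left edge of panel (wood->blue)
I=d.astype(int)
for v in range(262,290,4): 
    row=I[v,295:325]; bl=row[:,0]-row[:,2]; print(v,bl[8:26])
E
```

```text
time: 15.65
ee_pos: [0.5484, 0.2272, 0.3202]
tcp_rot: [-90.0, 0.1, 44.0]
wrist_force: [0.2, -0.5, -4.5]
opening: 0.015
[511 232] [608 284]
(560, np.int64(244)) (np.int64(481), np.int64(202)) (225, 800, 3)
[([497.2, 176.8, 638.9, 270.8], 0.87), ([497.6, 174.3, 639.1, 271.2], 0.8)]
262 [-63 -66 -67 -70 -71 -72 -70 -67 -70 -61 -19  44  49  35  34  48  53  52]
266 [-66 -68 -70 -70 -71 -71 -71 -69 -68 -61 -20  45  54  54  54  56  55  48]
270 [-66 -69 -70 -69 -72 -70 -68 -71 -70 -60 -10  25  38  46  54  53  53  51]
274 [-68 -70 -70 -72 -70 -68 -68 -70 -71 -63  -2  52  53  53  54  49  35  34]
278 [-68 -69 -68 -70 -68 -69 -68 -71 -72 -61  -4  50  53  52  53  54  51  43]
282 [-70 -70 -71 -70 -69 -68 -69 -70 -71 -57  -3  49  51  40  37  41  49  43]
286 [-69 -68 -70 -68 -69 -69 -70 -72 -72 -59  -3  50  52  51  51  50  51  42]
```

View pics/m9.png

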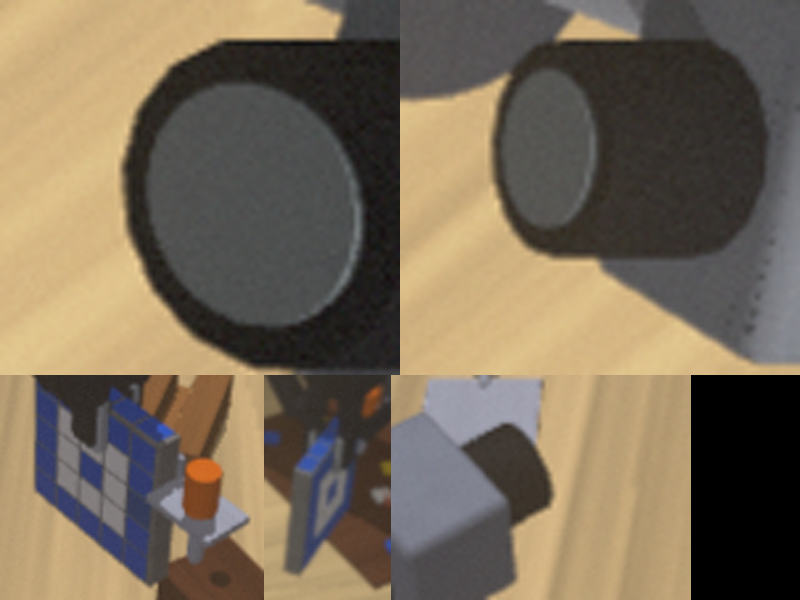

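Run:
```python
import json
from h import *
from cams import *
W=json.load(open("w8.json"));V=json.load(open("w9.json"))
print(W["orientation"],V["orientation"])
for b in (0,1): print(tri([(W,(610.3-b,284.5)),(V,(510.4-b,231.2))]))
P=np.array([.5483,.2273,.2213])
for lean in(-2,-1,0,1,2):
  for roll in (0,2):
    T=rot([0,0,44.0])*Ro.from_euler('xy',[roll,lean],degrees=True)
    O=P+rot([0,0,44]).apply([0,-.0032,.04])
    a,b=[proj(D,O+T.apply([.008,-.055,z]))[0] for z in(-.09,.02)]
    e,f=[proj(D,O+T.apply([.008,y,-.09]))[0] for y in(-.055,.055)]
    print(lean,roll,a.round(1),(a-b)[0]/(a-b)[1]*24, f-e)
L=np.mean([tri([(W,(610.3-b,284.5)),(V,(510.4-b,231.2))])[0] for b in(0,1)],0)
R=rot([0,0,44.]);t=L+R.apply([-.158,.0032,-.0057]);print(L,t)
```

```text
[162.24170313289295, 0.09951380237995566, 44.051286394378785] [162.2684843451812, 0.15595041423659303, 44.0463004292401]
(array([0.6606656 , 0.33489841, 0.23097764]), [[-0.0, 0.0], [0.0, -0.0]])
(array([0.65967163, 0.33427277, 0.23159674]), [[-0.1, 0.1], [0.1, -0.1]])
-2 0 [309.6 290.4] -0.9204789403627076 [43.67991401 37.34273763]
-2 2 [310.7 292.2] -0.26286340175202094 [43.99352442 35.77051272]
-1 0 [310.3 290.1] -0.517337132154953 [43.69189005 37.27384951]
-1 2 [311.4 291.9] 0.13710637152074492 [43.97600113 35.71958929]
0 0 [311.  289.8] -0.10761988753729954 [43.70464307 37.20478843]
0 2 [312.2 291.6] 0.5436603243510647 [43.95935718 35.66888252]
1 0 [311.7 289.4] 0.30909285989871677 [43.71817058 37.13557376]
1 2 [312.9 291.2] 0.9572052704288561 [43.9435954  35.61840542]
2 0 [312.4 289.1] 0.7332443490946511 [43.73247002 37.06622464]
2 2 [313.6 290.9] 1.3781702168354835 [43.92871848 35.56817078]
[0.66016862 0.33458559 0.23128719] [0.54429002 0.22713146 0.22558719]
```

```bash
python3 -m inch '[[[10,0,0],[0,0,0],5],[[25,0,0],[0,0,0],5],[[40,0,0],[0,0,0],5],[[55,0,0],[0,0,0],5],[[60,0,0],[0,0,0],5],[[60,0,0],[0,0,0],5],[[60,0,0],[0,0,0],5]]' 80
python3 - <<'E'
from workcell import bot
import cv2,json
from h import *
from cams import *
c=bot.camera("wrist");cv2.imwrite("pics/w10.png",c["frame"][:,:,::-1])
json.dump({k:np.array(c[k]).tolist() for k in("mtx","origin","orientation")},open("w10.json","w"))
C=[json.load(open(f"w{i}.json")) for i in(8,9,10)]
obs=[];rim=[]
for i,w in zip((8,9,10),C):
    im=cv2.imread(f"pics/w{i}.png");p=proj(w,[.6615,.335,.230])[0]
    m=np.zeros((482,642),np.uint8);t=cv2.GaussianBlur(im,(3,3),0)
    cv2.floodFill(t,m,(int(p[0]),int(p[1])),0,(9,9,9),(9,9,9),cv2.FLOODFILL_FIXED_RANGE|cv2.FLOODFILL_MASK_ONLY|(255<<8))
    g=m[1:-1,1:-1];ys,xs=np.nonzero(g);cn=max(cv2.findContours(g,0,cv2.CHAIN_APPROX_NONE)[0],key=len)
    e=cv2.fitEllipse(cn);print(i,p,len(xs),xs.mean(),ys.mean(),e,im[int(p[1]),int(p[0])])
    obs.append((w,e[0]))
print(tri(obs));
for k in((0,1),(0,2),(1,2)): print(k,tri([obs[j] for j in k]))
x=tri(obs)[0];print(proj(S,x),proj(D,x))
E
```

```text
time: 16.5
ee_pos: [0.591, 0.2686, 0.3198]
tcp_rot: [-90.0, 0.2, 44.0]
wrist_force: [-0.3, -0.6, -4.8]
opening: 0.0149
8 [609.768632   284.59434532] 1521 610.2307692307693 284.26429980276134 ((610.2345581054688, 284.2502746582031), (39.162818908691406, 47.519439697265625), 159.80123901367188) [78 80 76]
9 [510.48465128 231.42717669] 433 510.53579676674366 231.4272517321016 ((510.5376281738281, 231.44566345214844), (17.191991806030273, 29.617650985717773), 0.42703181505203247) [83 86 86]
10 [438.15381417 231.68528515] 276 437.9782608695652 231.93840579710144 ((437.96197509765625, 231.9922637939453), (10.430612564086914, 30.395822525024414), 179.45504760742188) [83 89 89]
(array([0.66127356, 0.33494064, 0.23039543]), [[-0.2, 0.5], [-0.0, -0.0], [0.1, -0.3]])
(0, 1) (array([0.66144839, 0.33512903, 0.23008892]), [[-0.2, 0.2], [0.1, -0.1]])
(0, 2) (array([0.66126056, 0.33493878, 0.23039886]), [[-0.2, 0.5], [0.1, -0.3]])
(1, 2) (array([0.66106096, 0.33476706, 0.23092025]), [[-0.0, 0.1], [-0.0, -0.1]])
[[458.08575041 184.28686754]] [[254.73505291 324.41190454]]
```

Run:
```python
import json
from h import *
from cams import *
W=json.load(open("w8.json"))
print("hole w8 obs 202.3,214.3 pred",proj(W,[.4635,.1347,.046]))
L=np.array([.6613,.3349,.2304]);R=rot([0,0,44.])
for dz in(0,-.004):
  M=L+[0,0,dz]
  for n,cam in(("S",S),("D",D)):
    print(n,dz)
    for q in [(x,y,z) for x in(.024,.085) for y in(-.03,.03) for z in(.023,-.023)]: print(q,proj(cam,M+R.apply(q)).round(1)[0])
    t=np.linspace(0,2*np.pi,60);r=proj(cam,M+R.apply(np.c_[0*t,.018*np.cos(t),.018*np.sin(t)]));print("rim",r.min(0),r.max(0))
col=L+R.apply([.085,0,0])
for z,sa,da in((.304,(502.75,170.25),(195.9,313.1)),(.014,(475.75,261.25),(219.8,445.9))):
    X=[col[0],col[1],z];print("col",z,proj(S,X)[0]-sa,proj(D,X)[0]-da)
```

```text
hole w8 obs 202.3,214.3 pred [[202.42839173 214.03751958]]
S 0
(0.024, -0.03, 0.023) [465.9 187.4]
(0.024, -0.03, -0.023) [462.1 202.8]
(0.024, 0.03, 0.023) [474.3 172.5]
(0.024, 0.03, -0.023) [470.4 187.8]
(0.085, -0.03, 0.023) [493.  196.3]
(0.085, -0.03, -0.023) [488.4 211.7]
(0.085, 0.03, 0.023) [500.8 180.8]
(0.085, 0.03, -0.023) [496.1 196.1]
rim [455.12635984 176.83362673] [461.00724212 191.7148729 ]
D 0
(0.024, -0.03, 0.023) [227.5 308.5]
(0.024, -0.03, -0.023) [230.5 331.2]
(0.024, 0.03, 0.023) [251.1 333.5]
(0.024, 0.03, -0.023) [253.3 356.4]
(0.085, -0.03, 0.023) [188.2 328.5]
(0.085, -0.03, -0.023) [192.9 351.4]
(0.085, 0.03, 0.023) [210.6 355.9]
(0.085, 0.03, -0.023) [214.6 378.9]
rim [247.7224587  312.87356687] [261.91826106 335.86064374]
S -0.004
(0.024, -0.03, 0.023) [465.6 188.8]
(0.024, -0.03, -0.023) [461.7 204.1]
(0.024, 0.03, 0.023) [474.  173.9]
(0.024, 0.03, -0.023) [470. 189.]
(0.085, -0.03, 0.023) [492.6 197.7]
(0.085, -0.03, -0.023) [488. 213.]
(0.085, 0.03, 0.023) [500.3 182.2]
(0.085, 0.03, -0.023) [495.7 197.4]
rim [454.8187382 178.1797635] [460.68813704 193.01988797]
D -0.004
(0.024, -0.03, 0.023) [227.8 310.5]
(0.024, -0.03, -0.023) [230.7 333.1]
(0.024, 0.03, 0.023) [251.3 335.5]
(0.024, 0.03, -0.023) [253.5 358.3]
(0.085, -0.03, 0.023) [188.6 330.6]
(0.085, -0.03, -0.023) [193.2 353.3]
(0.085, 0.03, 0.023) [211.  357.9]
(0.085, 0.03, -0.023) [215.  380.8]
rim [247.91965919 314.88506589] [262.07321933 337.78982291]
col 0.304 [-0.36661017  0.34841193] [-1.99240838  1.1077657 ]
col 0.014 [-0.70694804 -0.90140493] [-1.35750096 -1.55411586]
```

Run:
```python
import cv2
from h import *
for i,u0,v0 in((9,510,231),(10,438,232)):
    g=cv2.cvtColor(cv2.imread(f"pics/w{i}.png"),cv2.COLOR_BGR2GRAY).astype(float)
    out=[]
    for u in range(u0+4,u0+34,2):
        col=g[v0-40:v0+40,u]; d=np.abs(np.diff(cv2.GaussianBlur(col.reshape(-1,1),(1,3),0).ravel()))
        def sub(a,b):
            w=d[a:b];k=a+int(w.argmax());s=slice(max(k-1,0),k+2);return (np.arange(80)[s]@d[s])/d[s].sum()
        out.append((u,sub(10,30),sub(50,72)))
    out=np.array(out);print(i,out.round(1).T.tolist())
# straight edges of the box in w9/w10
for i in(9,10):
    g=cv2.imread(f"pics/w{i}.png",0);e=cv2.createLineSegmentDetector().detect(g)[0][:,0]
    for l in e:
        d=l[2:]-l[:2];n=np.hypot(*d);a=(np.degrees(np.arctan2(d[1],d[0]))+90)%180-90
        if n>18 and l[[0,2]].min()>430 and 130<l[[1,3]].min() and l[[1,3]].max()<340: print(i,l.round(1),round(float(n)),round(float(a),2))
```

```text
9 [[514.0, 516.0, 518.0, 520.0, 522.0, 524.0, 526.0, 528.0, 530.0, 532.0, 534.0, 536.0, 538.0, 540.0, 542.0], [18.0, 17.9, 17.9, 18.0, 18.0, 18.0, 18.1, 18.1, 17.9, 17.9, 17.9, 17.9, 17.9, 18.0, 17.8], [61.8, 61.8, 61.8, 62.0, 64.9, 66.0, 67.2, 68.2, 69.9, 71.1, 71.6, 61.8, 61.8, 61.1, 60.9]]
10 [[442.0, 444.0, 446.0, 448.0, 450.0, 452.0, 454.0, 456.0, 458.0, 460.0, 462.0, 464.0, 466.0, 468.0, 470.0], [17.1, 17.2, 17.1, 17.2, 17.1, 17.1, 17.2, 17.1, 17.1, 17.2, 17.1, 17.2, 17.2, 17.2, 17.9], [61.1, 61.1, 61.0, 61.1, 61.1, 61.1, 61.0, 64.0, 66.0, 68.0, 69.9, 71.3, 61.1, 60.2, 59.9]]
9 [508.1 209.7 540.6 209.1] 33 -1.11
9 [638.2 256.5 610.6 257.1] 28 -1.14
9 [502.4 248.3 497.4 228. ] 21 76.43
9 [580.2 191.1 614.2 198.9] 35 12.97
9 [616.1 199.2 623.  173.4] 27 -75.01
9 [453.  207.1 449.5 184.3] 23 81.4
9 [522.9 173.1 522.2 193.2] 20 -87.87
9 [475.4 222.2 452.8 207.4] 27 33.04
9 [501.  218.1 475.8 222.1] 25 -8.86
9 [450.  183.4 458.5 166.4] 19 -63.39
9 [534.4 190.9 579.4 191. ] 45 0.15
9 [552.  275.4 519.2 254. ] 39 33.09
9 [457.5 167.  474.4 153.2] 22 -39.26
9 [475.1 153.8 494.2 148.7] 
[... 1707 characters left out ...]
9 20.02
10 [496.9 275.5 474.3 274.5] 23 2.33
10 [574.9 235.6 556.7 228.5] 19 21.34
10 [528.1 275.  498.1 275.1] 30 -0.27
10 [443.2 244.4 443.8 220.6] 24 -88.33
10 [443.1 192.  460.  200.7] 19 27.26
10 [480.3 224.  476.9 250.6] 27 -82.81
10 [436.9 209.7 468.1 209.7] 31 -0.02
10 [539.4 203.3 486.8 202.5] 53 0.93
10 [485.1 205.6 482.9 224.2] 19 -83.39
10 [478.9 250.2 475.6 270.6] 21 -80.96
10 [448.4 181.  468.1 165.6] 25 -38.06
10 [476.1 170.  460.4 184.1] 21 -42.05
10 [479.5 322.1 464.9 333.8] 19 -38.53
10 [508.8 151.2 483.9 173.9] 34 -42.3
10 [552.6 175.5 546.2 205.7] 31 -78.06
10 [638.4 144.8 616.9 161.9] 28 -38.53
10 [638.2 183.2 609.1 206.5] 37 -38.63
10 [543.  164.3 519.7 184.7] 31 -41.18
```

```bash
python3 -m inch '[[[-10,0,0],[0,0,0],5],[[-28,0,1],[0,0,0],5],[[-46,5,2],[0,0,0],5],[[-58,20,2],[0,0,0],5],[[-61,40,2],[0,0,0],5],[[-61,62,2],[0,0,0],5],[[-61,80,2],[0,0,0],5],[[-61,92,2],[0,0,0],5],[[-61,96,2],[0,0,0],5],[[-61,96,2],[0,0,0],5],[[-61,96,2],[0,0,0],5],[[-61,96,2],[0,0,0],5]]' 80
python3 - <<'E'
from workcell import bot
import cv2
from h import *
from cams import *
o=bot.get_obs();P=o["ee_pos"];print(P,o["tcp_rot"])
L=np.array([.6617,.3353,.2298]);T=rot([0,0,o["tcp_rot"][2]])
print("face in lens frame mm",rot([0,0,44.05]).inv().apply(P+T.apply([.008,-.0032,.006])-L)*1e3)
O=P+T.apply([0,-.0032,-.049])
F=[(.008,y,z) for y,z in((-.055,0),(.055,0),(-.055,.11),(.055,.11))]
for n,cam in(("scene",S),("side",D)):
    c=bot.camera(n);cv2.imwrite(f"pics/{n}11.png",c["frame"][:,:,::-1])
    print(n,[(x["box"],x["confidence"]) for x in bot.search_frame(c,"blue_panel")[:1]],[(x["box"],x["confidence"]) for x in bot.search_frame(c,"pin")[:1]],"pred",proj(cam,O+T.apply(F)).round(1).tolist(),proj(cam,O+T.apply([0,.083,.108])).round(1))
c=bot.camera("wrist");h=cv2.cvtColor(c["frame"],cv2.COLOR_RGB2HSV);m=cv2.inRange(h,(5,170,150),(16,255,255));ys,xs=np.nonzero(m);print("pin",xs.mean(),ys.mean(),proj(c,O+T.apply([0,.083,.108])))
E
```

```text
time: 17.75
ee_pos: [0.5457, 0.2275, 0.2253]
tcp_rot: [-90.0, 0.1, 44.0]
wrist_force: [0.9, -0.2, -4.3]
opening: 0.0148
[0.54571627 0.22747827 0.22531989] [-8.99934442e+01  5.55478088e-02  4.40124721e+01]
face in lens frame mm [-1.50330388e+02 -5.84629620e-02  1.51988736e+00]
scene [([384.9, 141.8, 407.7, 192.9], 0.58)] [] pred [[386.5, 194.8], [404.3, 169.7], [390.8, 158.4], [409.4, 133.7]] [[410.7 127.5]]
side [([314.1, 248.3, 394.8, 324.8], 0.57)] [([368.7, 273.7, 390.1, 314.7], 0.74)] pred [[312.5, 287.7], [356.5, 324.9], [312.9, 235.6], [360.9, 271.3]] [[378.5 280.2]]
pin 321.39470936303513 126.73512008353637 [[318.73974055 123.67572835]]
```

```bash
python3 -m inch '[[[0,1,0],[0,0,0],5],[[0,2,0],[0,0,0],5],[[0,2,0],[0,0,0],5],[[0,2,0],[0,0,0],5],[[0,2,0],[0,0,0],5],[[0,2,0],[0,0,0],5],[[0,2,0],[0,0,0],5]]' 80
python3 - <<'E'
from workcell import bot
o=bot.get_obs();print(o["ee_pos"],o["tcp_rot"],abs(o["qd"]).max())
print(bot.job_done())
E
```

```text
time: 18.8
ee_pos: [0.5456, 0.2274, 0.2224]
tcp_rot: [-90.0, 0.1, 44.0]
wrist_force: [0.6, 0.1, -5.2]
opening: 0.015
[0.54557263 0.22744004 0.22239324] [-89.96705173   0.12430491  44.01532445] 0.1393672867981392
the job is handed in; nothing more can be done
None
```

I put the orange-headed pin through the eye of the blue panel's tab and let go of it. I then lifted the panel out of its stand and held it in front of the inspection camera. I handed in at about 19 s with the arm still holding it.

**First pin grasp:** it closed on nothing because the fingertips sit about 28 mm above the reported TCP. I went 20 mm lower and the second grasp worked. The pictures after release and after the lift showed the pin's head resting on the tab.

**Last checks:** I worked out where the middle of the mosaic sits relative to the lens from the arm's pose.

| Check | Result |
|---|---|
| Distance from the lens | about 150.4 mm |
| Sideways offset | about 0.1–0.2 mm |
| Height relative to the lens | about 1.4 mm low |
| Angle to the camera | yaw within about 0.2° |
| Lean | about 0.3° from upright (side-camera edge) |

**What disagreed:**
- **Lens height:** three wrist views gave 230 mm above the table and the side camera roughly agreed, but the scene camera read about 226–227 mm. I used 229.8 mm.
- **Panel height:** the scene camera showed the panel about 2 px higher than the arm's pose implied, so the true height error could be a few millimetres.
- **Pin in the last wrist picture:** it showed about 3 px from where I predicted, which the play in the eye would allow.

I did not plan any contact with the red panel, cup, spreader or camera, and no wrist force reading was above about 6 N. I did not re-check those objects' positions at the end.

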